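# Index the inspection arm to the next board

## Task

Hook a fingertip under the red pull ring of the blue inspection arm, lift its spring pin out of its hole, swing the arm one hole so that the camera comes to stand over the green circuit board, and let the pin drop fully home there. Only hook the ring, gently: do not pinch it or force the arm, and leave the loose things around the fixture where they are. Finish with the hand clear.

Things in the scene. Friction and masses are not known exactly. Their poses are not given: they have to be found in the camera images.
- ring_bar (a point): Centre of the red pull ring's top bar, 122 mm above the table with the pin home. The ring stands upright across the arm's near end, square to the arm: a finger passes through it along the arm, towards the pivot. Round bars 8 mm thick; opening 56 mm wide, 42 mm high (corners cut 10 mm); blue arm's top 72 mm below this point. Ring and pin are one rigid piece that moves only up and down on the arm.
- pivot (a point): Point on the table under the upright axis of the blue L-shaped arm. The ring is 150 mm from the axis, on the limb that points to the robot; the camera lens 130 mm from it on the other limb, 1.40 rad clockwise of the ring limb seen from above (to its left seen from the robot). The ring limb is 38 mm wide, its top 50 mm above the table, its end 172 mm from the axis; a boss on the axis is 68 mm high.
- fixture: The inspection fixture, fixed; origin on the table at the pivot, x pointing from the ring at its start to the pivot. Aluminium base 260 x 300 mm, 10 mm thick. Under the ring limb a steel index plate, an arc about the pivot, its top 30 mm above the table, with three holes 0.49 rad apart (74 mm along the arc at the ring); the pin starts in the middle one.
- lens (a point): Underside of the camera lens at the end of the arm's other limb, 77 mm above the table; it swings with the arm. The camera is a white box 44 x 36 x 36 mm on an upright, its top 133 mm above the table (a stub on it ends at 143 mm).
- board_nest: Round grey nest, 56 mm across, with the green square circuit board (38 mm); origin at the centre of its underside, 10 mm above the table. Fixed, 130 mm from the pivot, one hole (0.49 rad) to one side or the other of the camera's starting place; the camera must come to stand over it. Under the camera at the start is a nest with a white block; the third nest is empty.
- swing (a joint): Angle of the blue arm on its pivot, rad; about 0 at the start, in the middle hole; anticlockwise seen from above is positive. The other holes are at +0.49 (ring to the robot's right) and -0.49; stops at +-0.62. Light friction: with the pin out about 1 N at the ring moves it, and it stays where it is left. It plays about 0.01 rad in a hole.
- pin (a joint): Height of the spring pin, m: 0 fully home, 0.040 fully raised (stop). The pin is 10 mm thick, round-nosed, reaches 14 mm into the plate: free of the hole from about 0.014, and between holes it rests on the plate there. Its spring presses down with 5 N at 0 and 10 N at 0.036, and drops it into a hole when the arm is within about 6 mm (0.04 rad) of it.
- fan: Bystander to be left alone: a white 120 x 120 x 25 mm case fan lying flat; origin at the centre of its underside.
- driver: Bystander to be left alone: an orange-handled screwdriver, 200 mm, lying down; origin under the middle of its length.
- tape: Bystander to be left alone: a yellow tape roll, 90 mm across, 25 mm high; origin at the centre of its underside.
- screw_cup: Bystander to be left alone: a small blue bowl, 64 mm across, 35 mm high; origin at the centre of its underside.
- heatsink: Bystander to be left alone: a finned aluminium heatsink bar, 80 x 24 x 12 mm; origin at the centre of its underside.
- cleaner: Bystander to be left alone: a white bottle with a red cap, 52 mm across, 150 mm high; origin at the centre of its underside.

How it is judged:
By the outcome, as a careful person would: the job done as asked, in the order asked, and still so for the second after the job is handed in, with the robot touching nothing.
It also fails if it takes over 42 s, if anything falls off the work surface, if the arm or the gripper's body presses on something with over 40 N, if the wrist force passes 120 N, or if a joint passes its speed limit or range.

## Robot

A 6-joint arm with a two-finger parallel gripper is mounted at the origin on the work surface. World frame = base frame: x ahead of the robot, y to its left, z up, the work surface at z = 0. Lengths are in mm, angles in rad, forces in N, time in s.
With the tool pointing down it reaches from about 350 to 975 mm from the base axis. Payload 7.1 kg.
Tool frame: the origin (TCP) lies at the very end of the fingers, on their centre line; the grasp point (between the pads) lies tcp_to_grasp behind it (tcp_to_grasp is the distance from the TCP to the grasp point, in mm); z points along the fingers, x is the direction in which the jaws open and shut, and the axes are right-handed (so a half turn about z gives the same grasp; the last joint's range is limited). The gripper opens to 88 mm and grips with 3 to 60 N. Pads are 20 mm wide; open, the fingers measure 115 mm over their backs; the gripper's body (75 mm by 178 mm) begins 61 mm behind the grasp point.
Start: joints at [-0.019, 0.423, 1.63, -0, 1.089, -0.019], TCP at [624.984, 0.026, 222.675] pointing down, gripper open.
Joint ranges: [-3, 3], [-0.9, 2.11], [0.09, 2.58], [-1.31, 4.45], [0.11, 2.69], [-2.54, 2.54]. Speed limits (rad/s): [2.39, 2.39, 3.01, 3.14, 3.14, 3.14].

## Interface

Orientations are given as a rotation vector (axis times angle).
In Python, from workcell import get_obs, get_image, close_job, recognise, mark_of, tcp_to_grasp gives the robot as it stands. The module is installed in compiled form; this text tells all that it offers.
- The arm moves only by the tool move_arm, never from a script. Its argument "motion" is a list of rows, each a list of 7 numbers: the shift along the world's x, y, z in mm, then the turn, a rotation vector about the world's x, y, z in rad, then the finger opening in mm, from 0 to 87.8. A call has 1 to 5 rows; each row is the pose to reach, as a shift and turn from the pose commanded when the call began; what a row does not reach only later rows make up. A row lasts 1/12 s, in which the tool goes at most 41.7 mm and 7.16 degrees, less where a joint would pass 70% of its speed; a pose out of reach is approached as far as the arm can. A call with a gripper value outside its range is refused whole. The fingers move at their own pace and stop on an object; the grip force is fixed at half the most. Time passes only in rows, so rows that repeat a pose let the fingers close. It gives the time, the measured TCP pose, the force and the opening at its end, in the units of the state.
- get_obs(): the state, without advancing time (a new reading comes with each control period).
- get_image(name): name is "scene" or "side" or "wrist"; returns a dict with "color" (480x640x3 uint8, red, green, blue), "mtx" (3x3 intrinsics, pixels), "k1" (the pictures are not rectified: a ray, as slopes to the right and down, at radius r is drawn at 1 + k1 r^2 times it, then the intrinsics apply), "camera_from_world" (4x4, takes a point from world to camera coordinates). Camera axes: x right, y up, looking along -z (the intrinsics and any distortion apply to the point x, -y, -z); pixel columns grow to the right and rows downward; lengths in mm; the calibration is good to about 2 mm. A picture is of the moment at which its call begins. There is no depth.
- close_job(): hands the job in, once; it reports no verdict.
Trained networks look in a picture, given as the dict that the camera call returned (one of the last four; its "shot" number tells which), for a name from the list of things; names that differ only in an ending like _2 or _b are one class to them, and where a whole thing is asked for, a point or a joint stands for the part that bears it (a point fixed in the world has none). Each returns a list of dicts, best first, with "p" (0 to 1); they miss things now and then, are a little off and sometimes report something else, mostly with a low value. They report only what shows in the picture. A call takes as long as a camera call.
- recognise(picture, label): "bbox" ([centre column, centre row, width, height] in pixels, round what is visible of it).
- mark_of(picture, label): "location" ([row, column] in pixels: a listed point, or the origin of a listed thing).
The state is a dict: "t": time; "qpos": joint angles; "qvel": joint speeds; "joint_torque": joint torques, N m; "ee_pos": TCP position; "orientation": TCP orientation; "ft_force": force on the tool from outside, world axes, zero at the start; "moment": the same for the moment, N m; "width": finger opening in mm.
Only numpy, scipy, OpenCV 4.12 (cv2) and the standard library are available. Lean on these libraries where they do the work, as an engineer would, in place of code of your own. Each camera call takes 0.05 s, during which the arm holds its last target. There are 200 camera calls.

## Working session

There is one attempt and no reset: what is moved stays moved. The work goes in short steps, Python scripts to look and compute and a tool call to move; the robot and the scene stay as the last step left them, time stands still between calls to the robot, and variables do not carry over. Pictures are saved under pics/ and viewed, about 8 in all and at most 12, crops included, and the job is handed in when it is done.

Besides the shell and the picture viewer there is one more tool, called after ">>>" by a JSON object that holds its "name" and its "arguments", one argument or row to a line. move_arm: Moves the arm, as the interface text tells. Its arguments: {"type":"object","properties":{"motion":{"type":"array"}},"required":["motion"]}

```bash
mkdir -p pics
cat > h.py <<'E'
import numpy as np, cv2
from workcell import *
def ray(im,rc):
    p=cv2.undistortPoints(np.array([[[rc[1],rc[0]]]],float),im["mtx"],np.array([im["k1"],0,0,0.]))[0,0]
    T=np.array(im["camera_from_world"]);R=T[:3,:3];o=-R.T@T[:3,3]
    d=R.T@np.array([p[0],-p[1],-1]);return o,d/np.linalg.norm(d)
def onz(im,rc,z):
    o,d=ray(im,rc);return o+d*(z-o[2])/d[2]
def proj(im,P):
    T=np.array(im["camera_from_world"]);c=T[:3,:3]@np.array(P,float)+T[:3,3]
    x=np.array([[c[0]/-c[2],-c[1]/-c[2],1.]])
    return cv2.projectPoints(x,np.zeros(3),np.zeros(3),im["mtx"],np.array([im["k1"],0,0,0.]))[0][0,0]
def tri(obs):
    A=np.zeros((3,3));b=np.zeros(3)
    for o,d in obs:
        M=np.eye(3)-np.outer(d,d);A+=M;b+=M@o
    return np.linalg.solve(A,b)
def save(im,n): cv2.imwrite("pics/"+n,im["color"][:,:,::-1])
E
python3 - <<'E'
from h import *
Z=dict(ring_bar=122,pivot=0,fixture=0,lens=77,board_nest=10,fan=0,driver=0,tape=0,screw_cup=0,heatsink=0,cleaner=0)
print(get_obs(),tcp_to_grasp)
for n in ["scene","side","wrist"]:
    im=get_image(n);save(im,n+"0.png")
    print(n,np.round(-np.array(im["camera_from_world"])[:3,:3].T@np.array(im["camera_from_world"])[:3,3]))
    for k,z in Z.items():
        for m in mark_of(im,k)[:2]:
            print(k,round(m["p"],2),np.round(m["location"]),np.round(onz(im,m["location"],z),1))
E
```

```text
{'t': 0.0, 'qpos': array([-1.90488356e-02,  4.23849740e-01,  1.63067527e+00, -2.84459687e-05,
        1.08858571e+00, -1.89899021e-02]), 'qvel': array([ 5.47338167e-04,  3.58677365e-04, -1.38140879e-04,  7.23969385e-05,
        1.51251867e-03,  1.09935429e-03]), 'joint_torque': array([ 1.28069914e-03, -5.44622147e+01, -2.73670936e+01,  6.42951974e-02,
        2.27214623e-02, -1.51321510e-04]), 'ee_pos': array([ 6.24452758e+02, -2.18271309e-03,  2.21901923e+02]), 'orientation': array([-3.14158806e+00,  7.18211846e-05,  2.38489582e-03]), 'ft_force': array([-0.68906447, -0.08465717,  0.21640276]), 'moment': array([-0.00751324, -0.02806541, -0.03600962]), 'width': 87.85221437452488} 18.700000000000003
scene [1203. -487. 1171.]
ring_bar 0.7 [238. 321.] [575.2  36.  122. ]
pivot 0.97 [289. 354.] [709.2  50.6   0. ]
pivot 0.69 [214. 364.] [512.4 270.5   0. ]
fixture 0.79 [292. 353.] [715.   40.9   0. ]
lens 0.58 [249. 384.] [695.8 173.9  77. ]
board_nest 0.73 [256. 359.] [633.2 136.6  10. ]
board_nest 0.59 [251. 382.] [663.7 204.5  10. ]
fan 0.92 [165. 394.] [409.1 508.8   0. ]
driver 0.62 
[... 665 characters left out ...]
436. 290.] [419.6 494.8   0. ]
driver 0.54 [212. 363.] [ 593.5 -496.1    0. ]
driver 0.35 [218. 401.] [ 460.8 -494.9    0. ]
tape 0.75 [340. 229.] [663.2 294.6   0. ]
screw_cup 0.66 [252. 300.] [ 681.7 -150.     0. ]
heatsink 0.95 [351. 294.] [509.3 274.7   0. ]
heatsink 0.56 [251. 312.] [ 650.7 -169.9    0. ]
cleaner 0.94 [220. 402.] [ 454.6 -480.9    0. ]
wrist [626.  78. 385.]
ring_bar 0.7 [190. 235.] [564.9  38.3 122. ]
fixture 0.87 [170. 391.] [713.9  42.8   0. ]
lens 0.95 [ 20. 389.] [688.7 172.8  77. ]
lens 0.66 [ 71. 316.] [628.  132.8  77. ]
board_nest 0.56 [ 71. 319.] [631.8 144.9  10. ]
screw_cup 0.82 [316. 358.] [ 684.3 -141.4    0. ]
screw_cup 0.5 [ 70. 318.] [630.8 147.8   0. ]
```

Run:
```python
import cv2
a=cv2.imread("pics/scene0.png");b=cv2.imread("pics/side0.png")
cv2.imwrite("pics/sc_crop.png",cv2.resize(a[170:370,230:480],None,fx=3,fy=3,interpolation=2))
cv2.imwrite("pics/si_crop.png",cv2.resize(b[190:390,190:440],None,fx=3,fy=3,interpolation=2))
```

```text
(no output)
```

View pics/wrist0.png

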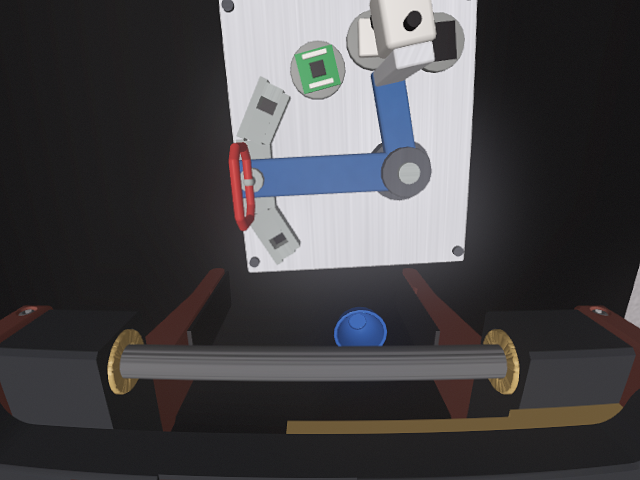

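View pics/sc_crop.png

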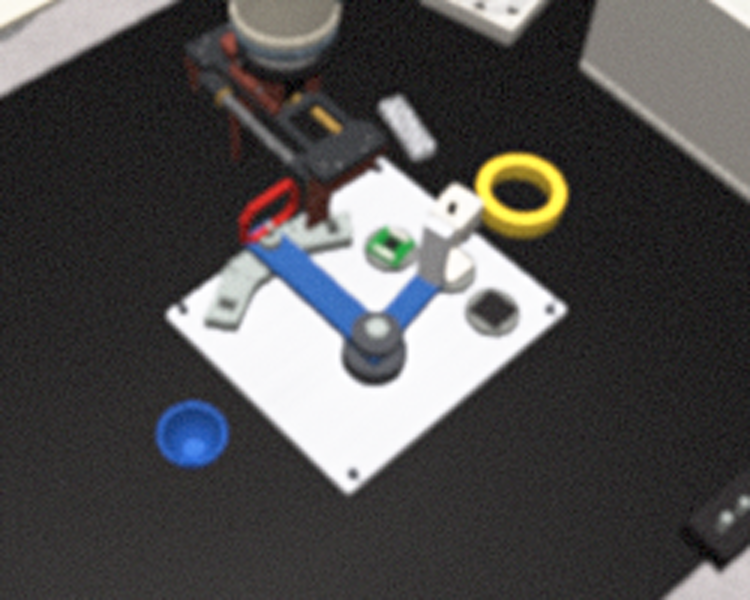

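View pics/si_crop.png

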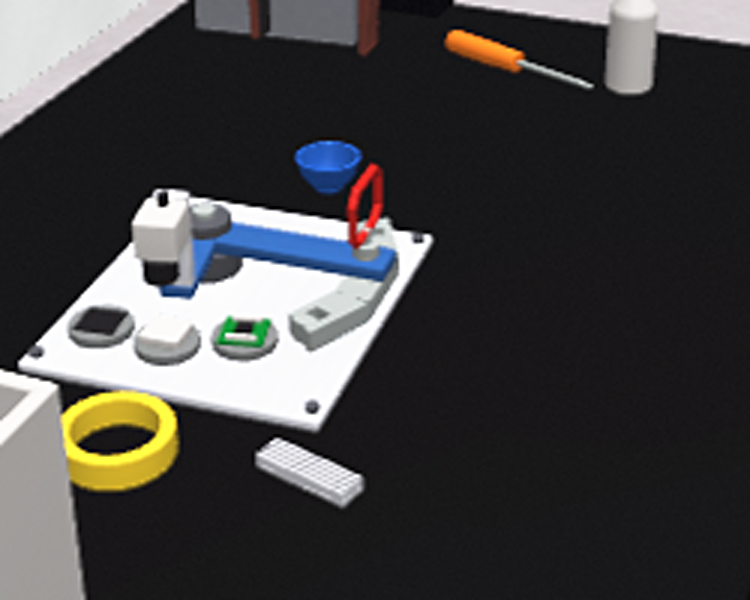

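```bash
cat >> h.py <<'E'
from scipy.spatial.transform import Rotation as Ro
def target(a,psi):
    z=np.array([np.cos(a),0,-np.sin(a)]);y=np.array([-np.sin(a),0,-np.cos(a)])
    return Ro.from_euler("z",psi)*Ro.from_matrix(np.c_[np.cross(y,z),y,z])
def todo(a,psi):
    return (target(a,psi)*Ro.from_rotvec(get_obs()["orientation"]).inv()).as_rotvec()
E
python3 - <<'E'
from h import *
ims=[get_image(n) for n in ["scene","side","wrist"]]
for k in ["ring_bar","lens","board_nest","pivot"]:
    o=[]
    for im in ims:
        m=mark_of(im,k)
        if m and not(k=="pivot" and im is ims[2]): o.append(ray(im,m[0]["location"]))
    P=tri(o);print(k,P.round(1),[round(float(np.linalg.norm((np.eye(3)-np.outer(d,d))@(P-q))),1) for q,d in o])
# arm centreline & base edges in wrist
im=ims[2]
for rc,z in [((4,228),10),((262,255),10),((251,458),10)]: print(onz(im,rc,z).round(1))
print(onz(im,(173,409),68).round(1), onz(im,(147,239),122).round(1),onz(im,(225,240),122).round(1))
for a in (30,40,50): print(a,todo(np.radians(a),.045).round(3))
E
```

```text
ring_bar [564.1  35.4 126. ] [1.6, 3.2, 2.8]
lens [685.7 169.   80.8] [2.0, 2.3, 1.7]
board_nest [629.1 142.1  10. ] [2.2, 3.5, 1.6]
pivot [715.7  42.1  -1.9] [1.9, 1.9]
[541.3 208.6  10. ]
[557.  -64.1  10. ]
[798.1 -50.5  10. ]
[715.7  46.4  68. ] [569.6  71.3 122. ] [566.9  10.  122. ]
30 [ 0.829 -0.793 -1.373]
40 [ 0.693 -0.662 -1.42 ]
50 [ 0.555 -0.531 -1.458]
```

>>> {"name": "move_arm", "arguments": {
  "motion": [
    [-10, 5, 5, 0.046, -0.044, -0.095, 40],
    [-20, 10, 10, 0.092, -0.088, -0.189, 0],
    [-30, 15, 15, 0.139, -0.133, -0.284, 0],
    [-40, 20, 20, 0.185, -0.177, -0.378, 0],
    [-50, 20, 20, 0.231, -0.221, -0.473, 0]
  ]
}}

```text
t: 2.97
ee_pos: [575.3, 20.3, 244.0]
orientation: [-2.809, 0.69, -0.325]
ft_force: [-0.5, 0.2, -0.0]
width: 58.0
```

>>> {"name": "move_arm", "arguments": {
  "motion": [
    [-10, 5, 0, 0.046, -0.044, -0.095, 0],
    [-20, 10, 0, 0.092, -0.088, -0.189, 0],
    [-30, 10, 0, 0.139, -0.133, -0.284, 0],
    [-40, 10, 0, 0.185, -0.177, -0.378, 0],
    [-50, 10, 0, 0.231, -0.221, -0.473, 0]
  ]
}}

```text
t: 3.38
ee_pos: [524.4, 29.4, 243.0]
orientation: [-2.323, 1.245, -0.582]
ft_force: [0.5, 0.3, 0.3]
width: 24.7
```

>>> {"name": "move_arm", "arguments": {
  "motion": [
    [-5, 0, 0, 0.046, -0.044, -0.095, 0],
    [-10, 0, 0, 0.092, -0.088, -0.189, 0],
    [-15, 0, 0, 0.139, -0.133, -0.284, 0],
    [-20, 0, 0, 0.185, -0.177, -0.378, 0],
    [-25, 0, 0, 0.231, -0.221, -0.473, 0]
  ]
}}

```text
t: 3.8
ee_pos: [511.6, 35.6, 246.0]
orientation: [-2.009, 1.457, -0.69]
ft_force: [-0.2, 0.3, 0.9]
width: 0.2
```

Run:
```python
from h import *
o=get_obs();print({k:np.round(v,3) for k,v in o.items()})
print(Ro.from_rotvec(o["orientation"]).as_matrix().round(3), todo(np.radians(40),.05).round(3))
```

```text
{'t': np.float64(3.8), 'qpos': array([-0.064,  0.046,  2.349,  1.65 ,  0.184, -0.387]), 'qvel': array([ 0.069, -0.035,  0.195,  2.182, -0.076, -1.809]), 'joint_torque': array([ -0.634, -24.504, -21.957,  -2.409,   0.671,   2.504]), 'ee_pos': array([511.598,  35.562, 246.012]), 'orientation': array([-2.009,  1.457, -0.69 ]), 'ft_force': array([-0.169,  0.301,  0.937]), 'moment': array([-0.004,  0.31 ,  0.015]), 'width': np.float64(0.183)}
[[ 0.277 -0.67   0.689]
 [-0.957 -0.254  0.138]
 [ 0.082 -0.698 -0.712]] [ 0.097 -0.082 -0.228]
```

Run:
```python
from h import *
print(todo(np.radians(30),.05).round(3))
```

```text
[ 0.126 -0.255 -0.219]
```

>>> {"name": "move_arm", "arguments": {
  "motion": [
    [-3, 0, 0, 0.042, -0.085, -0.073, 0],
    [-6, 0, 0, 0.084, -0.17, -0.146, 0],
    [-10, 0, 0, 0.126, -0.255, -0.219, 0],
    [-10, 0, 0, 0.126, -0.255, -0.219, 0],
    [-10, 0, 0, 0.126, -0.255, -0.219, 0]
  ]
}}

```text
t: 4.22
ee_pos: [503.8, 46.9, 245.8]
orientation: [-1.807, 1.473, -0.743]
ft_force: [-0.5, -0.1, 0.4]
width: 0.5
```

Run:
```python
from h import *
o=get_obs();print({k:np.round(o[k],3) for k in ("qpos","qvel","ee_pos")},todo(np.radians(30),.05).round(3))
```

```text
{'qpos': array([-0.043,  0.079,  2.446,  2.567,  0.343, -1.179]), 'qvel': array([ 0.09 ,  0.161,  0.295,  2.181,  0.661, -1.76 ]), 'ee_pos': array([503.823,  46.89 , 245.821])} [ 0.027 -0.125 -0.146]
```

>>> {"name": "move_arm", "arguments": {
  "motion": [
    [5, -2, -10, 0.014, -0.06, -0.07, 0],
    [10, -4, -20, 0.027, -0.125, -0.146, 0],
    [15, -7, -40, 0.027, -0.125, -0.146, 0],
    [20, -10, -60, 0.027, -0.125, -0.146, 0],
    [20, -10, -80, 0.027, -0.125, -0.146, 0]
  ]
}}

```text
t: 4.63
ee_pos: [524.1, 37.2, 164.0]
orientation: [-1.618, 1.536, -0.886]
ft_force: [0.5, 0.4, 0.7]
width: 0.4
```

Run:
```python
from h import *
o=get_obs();print({k:np.round(o[k],3) for k in ("qpos","qvel","ee_pos")},todo(np.radians(30),.05).round(3))
im=get_image("wrist");save(im,"w1.png")
for k in ("ring_bar","lens","board_nest"):
  for m in mark_of(im,k): print(k,m)
print(proj(im,(565,38,122)))
```

```text
{'qpos': array([ 0.045,  0.487,  2.509,  3.135,  0.9  , -1.57 ]), 'qvel': array([-0.007,  0.917,  0.028, -0.058,  0.921,  0.026]), 'ee_pos': array([524.051,  37.238, 163.956])} [ 0.    -0.001 -0.001]
lens {'location': [204.6, 191.3], 'p': 0.91}
board_nest {'location': [284.5, 220.7], 'p': 0.81}
[317.1495724  275.63994758]
```

View pics/w1.png

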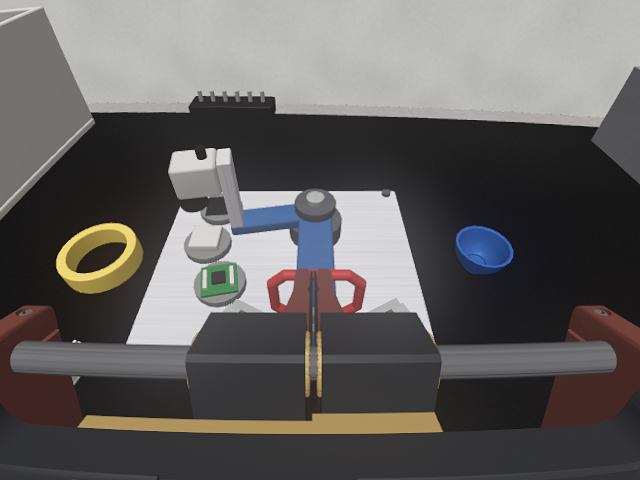

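>>> {"name": "move_arm", "arguments": {
  "motion": [
    [5, 0, -18, 0, 0, 0, 0],
    [10, 0, -35, 0, 0, 0, 0],
    [14, 0, -51, 0, 0, 0, 0],
    [14, 0, -51, 0, 0, 0, 0],
    [14, 0, -51, 0, 0, 0, 0]
  ]
}}

```text
t: 5.25
ee_pos: [538.1, 37.3, 115.5]
orientation: [-1.617, 1.535, -0.885]
ft_force: [-0.9, -0.9, -0.1]
width: 0.6
```

Run:
```python
from h import *
o=get_obs();print({k:np.round(o[k],3) for k in ("qpos","ee_pos","ft_force")},todo(np.radians(30),.05).round(3))
im=get_image("side");save(im,"s1.png")
cv2.imwrite("pics/s1c.png",cv2.resize(im["color"][190:330,230:380,::-1],None,fx=4,fy=4,interpolation=2))
for n in ("side","scene"):
  im=get_image(n)
  for m in mark_of(im,"ring_bar")[:2]: print(n,m,proj(im,(565,38.5,122)))
im=get_image("wrist")
for z in (122,):
  for r,c in ((275,268),(275,366)): pass
```

```text
{'qpos': array([ 0.042,  0.665,  2.474,  3.131,  1.044, -1.57 ]), 'ee_pos': array([538.071,  37.316, 115.546]), 'ft_force': array([-0.855, -0.935, -0.083])} [-0.001 -0.001 -0.002]
side {'location': [247.7, 314.7], 'p': 0.65} [311.38621768 250.13659927]
scene {'location': [235.4, 319.8], 'p': 0.44} [319.80632805 234.95263406]
```

View pics/s1c.png

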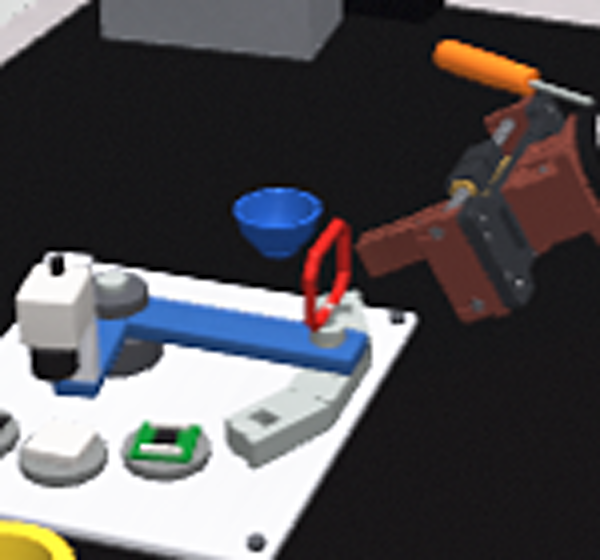

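>>> {"name": "move_arm", "arguments": {
  "motion": [
    [10, 0.5, -6, 0, 0, 0, 0],
    [20, 1, -12, 0, 0, 0, 0],
    [30, 1.5, -18, 0, 0, 0, 0],
    [40, 2, -24, 0, 0, 0, 0],
    [50, 2.5, -30, 0, 0, 0, 0]
  ]
}}

```text
t: 5.97
ee_pos: [588.9, 39.9, 83.2]
orientation: [-1.619, 1.536, -0.884]
ft_force: [-0.3, -0.4, -0.8]
width: 0.2
```

Run:
```python
from h import *
o=get_obs();print({k:np.round(o[k],3) for k in ("qpos","ee_pos","ft_force")})
a=get_image("side")["color"][190:330,230:380,::-1];b=get_image("scene")["color"][180:320,260:410,::-1]
w=get_image("wrist")["color"][180:320,240:390,::-1]
cv2.imwrite("pics/in1.png",cv2.resize(np.hstack([a,b]),None,fx=2.66,fy=2.66,interpolation=2))
save(get_image("wrist"),"w2.png")
```

```text
{'qpos': array([ 0.043,  0.746,  2.359,  3.132,  1.009, -1.57 ]), 'ee_pos': array([588.914,  39.935,  83.169]), 'ft_force': array([-0.261, -0.422, -0.775])}
```

View pics/in1.png

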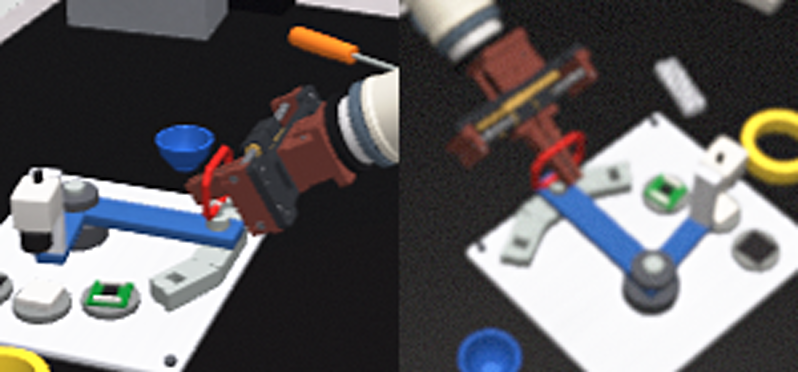

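>>> {"name": "move_arm", "arguments": {
  "motion": [
    [0, 0, 4, 0, 0, 0, 0],
    [0, 0, 8, 0, 0, 0, 0],
    [0, 0, 12, 0, 0, 0, 0],
    [0, 0, 16, 0, 0, 0, 0],
    [0, 0, 18, 0, 0, 0, 0]
  ]
}}

```text
t: 6.58
ee_pos: [586.5, 39.8, 102.0]
orientation: [-1.62, 1.538, -0.882]
ft_force: [-0.3, -0.4, -7.4]
width: 0.6
```

>>> {"name": "move_arm", "arguments": {
  "motion": [
    [0, 0, 3, 0, 0, 0, 0],
    [0, 0, 6, 0, 0, 0, 0],
    [0, 0, 9, 0, 0, 0, 0],
    [0, 0, 12, 0, 0, 0, 0],
    [0, 0, 14, 0, 0, 0, 0]
  ]
}}

```text
t: 7.0
ee_pos: [586.7, 39.8, 115.8]
orientation: [-1.62, 1.538, -0.883]
ft_force: [-3.9, 0.1, -9.2]
width: 0.3
```

Run:
```python
from h import *
o=get_obs();print({k:np.round(o[k],3) for k in ("ee_pos","ft_force","moment")})
A=get_image("side");B=get_image("scene");a=A["color"][190:330,230:380,::-1];b=B["color"][180:320,260:410,::-1]
cv2.imwrite("pics/in2.png",cv2.resize(np.hstack([a,b]),None,fx=2.66,fy=2.66,interpolation=2))
for im in (A,B): print([m for m in mark_of(im,"ring_bar")[:1]],proj(im,(565,38.5,122)),proj(im,(565,38.5,142)))
```

```text
{'ee_pos': array([586.656,  39.832, 115.801]), 'ft_force': array([-3.946,  0.092, -9.183]), 'moment': array([-0.01 ,  1.901,  0.024])}
[{'location': [241.2, 311.1], 'p': 0.56}] [311.38621768 250.13659927] [311.27365736 243.00852908]
[{'location': [231.5, 319.2], 'p': 0.69}] [319.80632805 234.95263406] [319.86168411 230.54591074]
```

Run:
```python
from h import *
p=np.array([-128.3,-5.7])
for t in np.arange(1,11)*.049:
    R=lambda t:np.array([[np.cos(t),-np.sin(t)],[np.sin(t),np.cos(t)]])
    print(round(t,3),(R(t)@p-p).round(1),(R(t)@p-R(.245)@p).round(1))
```

```text
0.049 [ 0.4 -6.3] [-4.8 24.7]
0.098 [  1.2 -12.5] [-4.  18.4]
0.147 [  2.2 -18.7] [-3.  12.2]
0.196 [  3.6 -24.9] [-1.6  6.1]
0.245 [  5.2 -30.9] [0. 0.]
0.294 [  7.2 -36.9] [ 1.9 -6. ]
0.343 [  9.4 -42.8] [  4.2 -11.9]
0.392 [ 11.9 -48.6] [  6.7 -17.6]
0.441 [ 14.7 -54.2] [  9.5 -23.3]
0.49 [ 17.8 -59.7] [ 12.6 -28.8]
```

>>> {"name": "move_arm", "arguments": {
  "motion": [
    [0.4, -6.3, 0, 0, 0, 0.049, 0],
    [1.2, -12.5, 0, 0, 0, 0.098, 0],
    [2.2, -18.7, 0, 0, 0, 0.147, 0],
    [3.6, -24.9, 0, 0, 0, 0.196, 0],
    [5.2, -30.9, 0, 0, 0, 0.245, 0]
  ]
}}

```text
t: 7.62
ee_pos: [591.6, 9.0, 115.2]
orientation: [-1.765, 1.301, -0.746]
ft_force: [-3.6, 0.9, -9.1]
width: 0.6
```

>>> {"name": "move_arm", "arguments": {
  "motion": [
    [1.9, -6, 0, 0, 0, 0.049, 0],
    [4.2, -11.9, 0, 0, 0, 0.098, 0],
    [6.7, -17.6, 0, 0, 0, 0.147, 0],
    [9.5, -23.3, 0, 0, 0, 0.196, 0],
    [9.5, -23.3, 0, 0, 0, 0.196, 0]
  ]
}}

```text
t: 8.03
ee_pos: [602.7, -16.8, 115.5]
orientation: [-1.859, 1.11, -0.639]
ft_force: [-8.0, -6.8, -9.5]
width: 0.6
```

```bash
cat >> h.py <<'E'
def swing(pref):
    o=get_obs();print({k:np.round(o[k],2) for k in ("ee_pos","ft_force","moment")})
    L=[];ims={n:get_image(n) for n in ("side","scene","wrist")}
    for n,im in ims.items():
        save(im,pref+n+".png")
        for k,z in (("lens",77),("board_nest",10)):
            m=mark_of(im,k)
            if m:
                P=onz(im,m[0]["location"],z);v=P[:2]-np.array([715,45.5])
                print(n,k,round(m[0]["p"],2),np.round(m[0]["location"]),P.round(1),"ang",np.arctan2(v[1],v[0]).round(3),"r",np.linalg.norm(v).round(1))
    a=ims["side"]["color"][190:330,230:380,::-1];b=ims["scene"]["color"][180:320,260:410,::-1]
    cv2.imwrite("pics/"+pref+"c.png",cv2.resize(np.hstack([a,b]),None,fx=2.66,fy=2.66,interpolation=2))
E
python3 -c "
from h import *
swing('sw1')
print(todo(np.radians(30),.49))"
```

```text
{'ee_pos': array([602.73, -16.82, 115.52]), 'ft_force': array([-7.97, -6.77, -9.52]), 'moment': array([-1.08,  1.94, -0.13])}
side lens 0.68 [280. 270.] [632.3 138.7  77. ] ang 2.297 r 124.6
side board_nest 0.79 [306. 270.] [629.9 148.8  10. ] ang 2.26 r 133.9
scene lens 0.93 [243. 362.] [638.2 138.4  77. ] ang 2.261 r 120.5
scene board_nest 0.48 [252. 361.] [626.5 152.4  10. ] ang 2.262 r 138.8
wrist lens 0.66 [210. 162.] [635.1 145.8  77. ] ang 2.244 r 128.2
wrist board_nest 0.84 [264. 181.] [631.4 145.4  10. ] ang 2.268 r 130.2
[ 0.00089773 -0.0043396  -0.00287539]
```

View pics/sw1c.png

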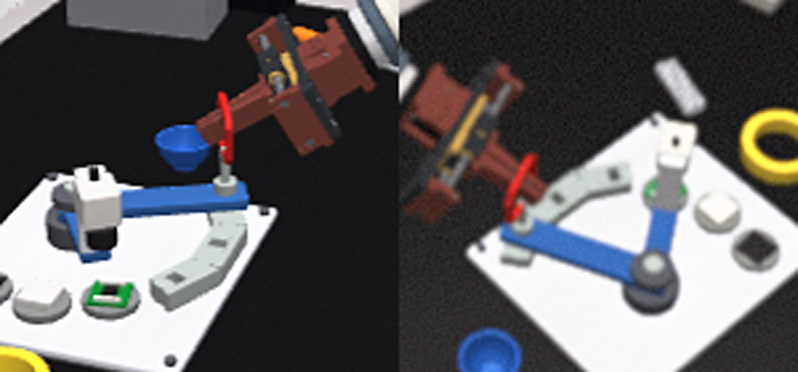

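View pics/sw1wrist.png

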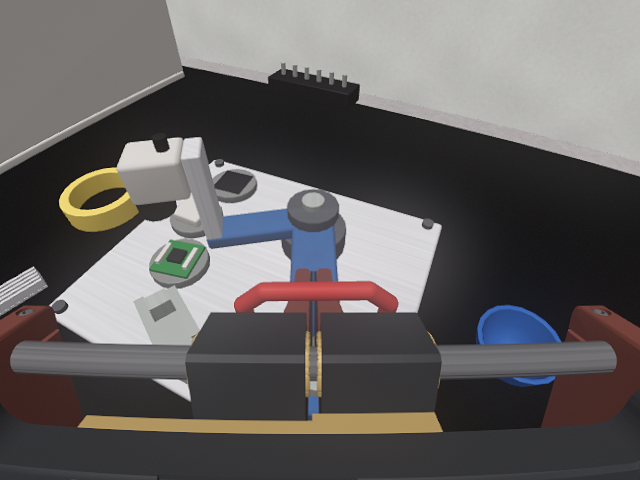

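>>> {"name": "move_arm", "arguments": {
  "motion": [
    [-1.5, -2, 0, 0, 0, 0.01, 0],
    [-1, -3.5, 0, 0, 0, 0.02, 0],
    [-0.5, -5, 0, 0, 0, 0.035, 0],
    [0.5, -6.9, 0, 0, 0, 0.049, 0],
    [0.5, -6.9, 0, 0, 0, 0.049, 0]
  ]
}}

```text
t: 8.9
ee_pos: [603.6, -22.0, 116.4]
orientation: [-1.879, 1.06, -0.612]
ft_force: [0.2, 0.2, -9.4]
width: 0.3
```

```bash
python3 -c "
from h import *
swing('sw2')
im=get_image('wrist')
hsv=cv2.cvtColor(im['color'],cv2.COLOR_RGB2HSV)
m=((hsv[...,0]<6)|(hsv[...,0]>174))&(hsv[...,1]>150)&(hsv[...,2]>120)
m[:240]=0;m[313:]=0
ys,xs=np.nonzero(m);print(xs.min(),xs.max(),ys.min(),ys.max())
for x in range(xs.min(),xs.max()+1,12):
  c=ys[xs==x]; print(x,c.min() if len(c) else None,c.max() if len(c) else None,end=' | ')
"
```

```text
{'ee_pos': array([603.65, -22.  , 116.37]), 'ft_force': array([ 0.19,  0.23, -9.42]), 'moment': array([-0.82,  1.41, -0.05])}
side lens 0.78 [280. 270.] [631.4 138.3  77. ] ang 2.304 r 124.9
side board_nest 0.59 [303. 271.] [633.2 138.8  10. ] ang 2.29 r 124.1
scene lens 0.59 [242. 361.] [631.4 139.4  77. ] ang 2.298 r 125.7
scene board_nest 0.55 [256. 361.] [638.1 140.4  10. ] ang 2.252 r 122.1
wrist lens 0.69 [209. 162.] [630.7 143.2  77. ] ang 2.283 r 129.1
wrist board_nest 0.79 [258. 183.] [631.7 145.5  10. ] ang 2.265 r 130.1
235 395 279 303
235 298 303 | 247 None None | 259 281 281 | 271 280 280 | 283 280 281 | 295 280 292 | 307 280 293 | 319 280 293 | 331 280 293 | 343 280 291 | 355 280 280 | 367 None None | 379 None None | 391 None None |
```

>>> {"name": "move_arm", "arguments": {
  "motion": [
    [0, 0, -3, 0, 0, 0, 0],
    [0, 0, -6, 0, 0, 0, 0],
    [0, 0, -9, 0, 0, 0, 0],
    [0, 0, -12, 0, 0, 0, 0],
    [0, 0, -15, 0, 0, 0, 0]
  ]
}}

```text
t: 9.82
ee_pos: [602.8, -21.2, 100.9]
orientation: [-1.878, 1.061, -0.611]
ft_force: [0.7, -0.5, -7.4]
width: 0.8
```

>>> {"name": "move_arm", "arguments": {
  "motion": [
    [0, 0, -1, 0, 0, 0, 0],
    [0, 0, -2, 0, 0, 0, 0],
    [0, 0, -3, 0, 0, 0, 0],
    [0, 0, -3, 0, 0, 0, 0]
  ]
}}

```text
t: 10.15
ee_pos: [602.7, -21.2, 98.0]
orientation: [-1.878, 1.062, -0.61]
ft_force: [0.4, -0.5, -7.2]
width: 0.6
```

>>> {"name": "move_arm", "arguments": {
  "motion": [
    [0, 0, -2, 0, 0, 0, 0],
    [0, 0, -4, 0, 0, 0, 0],
    [0, 0, -6, 0, 0, 0, 0],
    [0, 0, -6, 0, 0, 0, 0]
  ]
}}

```text
t: 10.48
ee_pos: [603.2, -21.1, 92.7]
orientation: [-1.877, 1.06, -0.612]
ft_force: [-0.8, 0.2, -1.0]
width: 0.4
```

>>> {"name": "move_arm", "arguments": {
  "motion": [
    [0, 0, -2, 0, 0, 0, 0],
    [0, 0, -4, 0, 0, 0, 0],
    [0, 0, -6, 0, 0, 0, 0],
    [0, 0, -6, 0, 0, 0, 0]
  ]
}}

```text
t: 10.82
ee_pos: [602.8, -21.2, 86.0]
orientation: [-1.878, 1.061, -0.611]
ft_force: [-0.7, 0.8, -0.4]
width: 0.6
```

```bash
python3 -c "
from h import *
swing('sw3')
for n in ('side','scene'):
  im=get_image(n); p=np.array([715,45.5])-150*np.array([np.cos(.54),np.sin(.54)])
  print(mark_of(im,'ring_bar')[:1],proj(im,(*p,122)),proj(im,(*p,136)))
"
```

```text
{'ee_pos': array([602.81, -21.22,  86.02]), 'ft_force': array([-0.69,  0.85, -0.38]), 'moment': array([-0.13,  0.39, -0.01])}
side lens 0.61 [280. 270.] [632.1 140.1  77. ] ang 2.29 r 125.8
side board_nest 0.75 [305. 273.] [624.3 145.3  10. ] ang 2.309 r 134.8
scene lens 0.82 [241. 362.] [631.5 144.8  77. ] ang 2.27 r 129.7
scene board_nest 0.61 [254. 359.] [627.7 141.1  10. ] ang 2.311 r 129.5
wrist lens 0.57 [180. 151.] [630.6 143.6  77. ] ang 2.281 r 129.5
wrist board_nest 0.67 [240. 176.] [629.7 142.3  10. ] ang 2.293 r 129.0
[{'location': [236.8, 317.2], 'p': 0.61}] [314.08471205 236.96047295] [314.02269869 232.15533255]
[{'location': [252.3, 308.0], 'p': 0.48}] [304.93376747 252.1143297 ] [304.84397389 249.10469587]
```

View pics/sw3c.png

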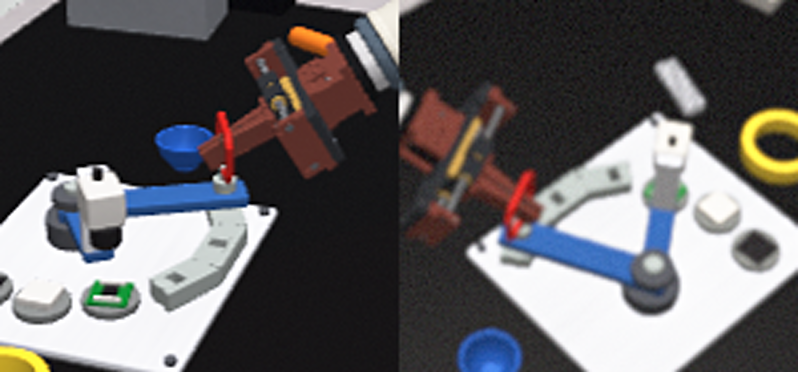

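>>> {"name": "move_arm", "arguments": {
  "motion": [
    [-9, -5.3, 6, 0, 0, 0, 0],
    [-18, -10.7, 12, 0, 0, 0, 0],
    [-30, -17.9, 20, 0, 0, 0, 0],
    [-42, -25, 28, 0, 0, 0, 0],
    [-54, -32, 36, 0, 0, 0, 0]
  ]
}}

```text
t: 11.88
ee_pos: [547.2, -53.7, 122.8]
orientation: [-1.878, 1.062, -0.61]
ft_force: [0.2, -0.1, 0.2]
width: 0.4
```

>>> {"name": "move_arm", "arguments": {
  "motion": [
    [-5, -3, 20, 0, 0, 0, 0],
    [-10, -6, 45, 0, 0, 0, 0],
    [-10, -6, 70, 0, 0, 0, 0],
    [-10, -6, 90, 0, 0, 0, 0],
    [-10, -6, 90, 0, 0, 0, 0]
  ]
}}

```text
t: 12.3
ee_pos: [538.7, -60.3, 215.9]
orientation: [-1.878, 1.059, -0.617]
ft_force: [0.5, 0.0, 1.0]
width: 0.1
```

```bash
python3 -c "
from h import *
swing('sw4')
p=np.array([715,45.5])-150*np.array([np.cos(.54),np.sin(.54)])
for n in ('side','scene','wrist'):
  im=get_image(n)
  print(mark_of(im,'ring_bar')[:1],proj(im,(*p,122)),proj(im,(*p,136)))
S=cv2.imread('pics/sw4side.png')[190:330,230:380];W=cv2.imread('pics/sw4wrist.png')
cv2.imwrite('pics/fin.png',np.hstack([cv2.resize(S,(400,373),interpolation=2),cv2.resize(W[100:473],(400,373)) if 0 else W[107:480,120:520]]))
"
```

```text
{'ee_pos': array([538.68, -60.32, 215.93]), 'ft_force': array([0.48, 0.04, 1.  ]), 'moment': array([-0.1 ,  0.36,  0.02])}
side lens 0.69 [280. 271.] [632.  136.6  77. ] ang 2.31 r 123.2
side board_nest 0.81 [306. 274.] [620.8 149.5  10. ] ang 2.307 r 140.3
scene lens 0.58 [242. 362.] [635.1 142.8  77. ] ang 2.258 r 125.9
scene board_nest 0.41 [255. 358.] [629.8 138.9  10. ] ang 2.311 r 126.4
wrist lens 0.76 [226. 207.] [631.7 145.8  77. ] ang 2.264 r 130.3
wrist board_nest 0.76 [263. 219.] [629.7 143.1  10. ] ang 2.289 r 129.7
[{'location': [234.3, 314.9], 'p': 0.42}] [314.08471205 236.96047295] [314.02269869 232.15533255]
[{'location': [251.9, 305.0], 'p': 0.57}] [304.93376747 252.1143297 ] [304.84397389 249.10469587]
[{'location': [289.2, 90.8], 'p': 0.58}] [315.55821125 297.21371434] [315.63961193 287.45539732]
```

View pics/fin.png

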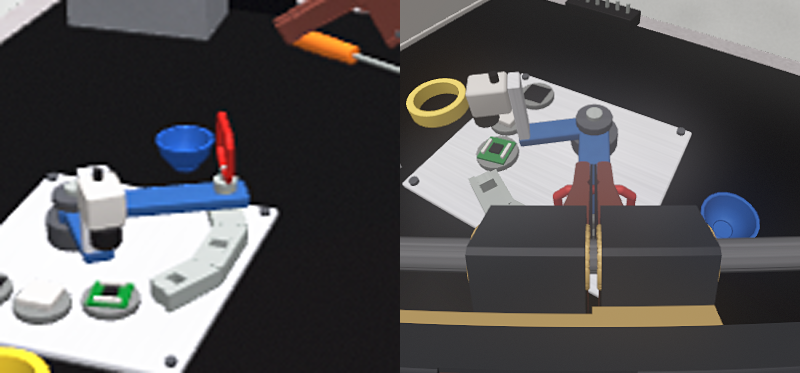

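```bash
python3 -c "
from h import *
ims={n:get_image(n) for n in ('side','scene')}
P0=np.array([715,45.5])
for n,im in ims.items():
  for f,psi in ((n+'0.png',.05),('sw2'+n+'.png',.54),('sw4'+n+'.png',.54)):
    g=cv2.cvtColor(cv2.imread('pics/'+f),cv2.COLOR_BGR2HSV)
    m=((g[...,0]<6)|(g[...,0]>174))&(g[...,1]>190)&(g[...,2]>110)
    w=np.zeros_like(m);w[200:285,270:345]=1;m&=w
    nn,lab,st,_=cv2.connectedComponentsWithStats(m.astype(np.uint8));i=1+np.argmax(st[1:,4]);l,t,ww,h,_a=st[i]
    c=P0-150*np.array([np.cos(psi),np.sin(psi)]);u=np.array([-np.sin(psi),np.cos(psi)])
    o=[]
    for H in (0,14):
      q=np.array([proj(im,(*(c+s*(28 if abs(z-97)>20 else 32)*u),z+H)) for s in(-1,1) for z in(126,118,76,68)])
      o.append((q.min(0).round(1),q.max(0).round(1)))
    print(f,'col',l,l+ww,'row',t,t+h,'pred0/14',o)
"
```

```text
side0.png col 306 318 row 245 273 pred0/14 [(array([307.5, 243.7]), array([315.3, 274.1])), (array([307.4, 238.8]), array([315.3, 269.3]))]
sw2side.png col 311 318 row 224 251 pred0/14 [(array([312.5, 231. ]), array([315.9, 260.1])), (array([312.4, 226.2]), array([315.9, 255.4]))]
sw4side.png col 311 318 row 232 259 pred0/14 [(array([312.5, 231. ]), array([315.9, 260.1])), (array([312.4, 226.2]), array([315.9, 255.4]))]
scene0.png col 310 328 row 230 250 pred0/14 [(array([312.3, 229.1]), array([327. , 251.6])), (array([312.3, 226. ]), array([327.1, 248.7]))]
sw2scene.png col 300 310 row 240 264 pred0/14 [(array([301.2, 243.7]), array([308.8, 270.9])), (array([301.1, 240.6]), array([308.7, 268.1]))]
sw4scene.png col 300 311 row 245 264 pred0/14 [(array([301.2, 243.7]), array([308.8, 270.9])), (array([301.1, 240.6]), array([308.7, 268.1]))]
```

Both cameras put the ring where a fully home pin would have it: rows 232–259 in the side picture, against 231–260 predicted for home and 226–255 for a pin resting on the plate. The hand is clear, so I'm handing the job in.

```bash
python3 -c "
from h import *
o=get_obs();print(o['t'],o['ft_force'],abs(o['qvel']).max());print(close_job())"
```

```text
13.15 [ 0.85101841 -0.32159717  0.23870578] 0.0021924716761373584
the job is handed in; nothing more can be done
None
```

The inspection arm is now one hole over (+0.49 rad) with its camera above the green board. The pin reads as fully home and the hand is clear. I handed the job in at 13.2 s; no verdict is reported.

**What I did:** I put the closed fingertips through the red ring, tilted 30° below horizontal. I lifted the pin about 20 mm, swung the arm anticlockwise while turning the hand with it, and lowered until the load came off the finger. Then I drew the hand back along the finger axis and up. The fingers stayed shut and never gripped the ring.

**Last checks:**
- **Pin:** the finger went unloaded at about the height expected for a seated pin. In the side picture the ring matches a home pin to about 1 pixel. In the scene picture the ring's top edge also agrees; its bottom edge read about 7 pixels off what I predicted, in the lifted picture too, so it says nothing either way.
- **Camera over board:** the lens averages about 2.28 rad about the pivot, where one hole over is expected to be. Board readings averaged about 2.30 rad. Single readings scatter by about 0.03 rad.
- **Forces:** during the swing there was a brief side load of about 10 N along the arm. It went away when I backed the finger off 3 mm. The vertical load stayed under 10 N, and at the end the force on the tool was about 0.
- **Loose things:** none were touched, as far as the pictures show; I did not measure their positions again at the end.

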